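Sweep the old heel lift into the self-closing waste box

TASK

An old, cement-smeared rubber heel lift lies on the ledge of the self-closing waste box. With one fingertip press down the thumb bar along the left side of the box and keep it down, so that the sprung lid stays open, while the other fingertip pushes the heel lift along the ledge, under the lid and over the edge into the box; then let the bar come up so that the lid shuts over it. Push the heel lift, do not pick it up, and leave the new heel lift, the polish tin, the nippers and the tape roll lying where they are.

Things in the scene. Friction and masses are not known exactly. Their poses are not given: they have to be found in the camera images.
- waste_box: Grey sheet-metal bench box, fixed to the counter, 210 long (x) x 76 wide (y) x 75 mm high, with thin screw flanges, 16 mm wide, at the foot of both long sides. Origin on the counter, under the end of the ledge, mid-width; x points along the box away from the robot, y to its left, z up. x = -125 to 0: closed, its flat top is the ledge. x = 0 to 83 mm: the hollow bin under the lid.
- ledge_end (a point): Middle of the edge where the ledge ends and the bin begins: x = 0, y = 0, z = 75 mm in the box's frame. The ledge is open at its near end; two guide rails line it (inner faces at y = -31 and +31 mm, tops 6 mm above the ledge). What is pushed along the ledge tips down into the bin once its middle is 10 mm past this edge, at times only when the fingertip draws back.
- bin_floor (a point): Middle of the bin's floor, 3 mm above the counter, at x = 41, y = 0 mm in the box's frame. The bin is 83 (x) x 72 (y) mm inside and open at the top, under the lid.
- waste_lid (a joint): Opening angle of the lid, rad: 0 shut, 0.92 at its stop. Lid and thumb bar are one rigid part on a shaft along the box's x, at y = +41, z = 81 mm in the box's frame. Pressing the bar down opens the lid; gravity and a weak spring shut it (3 to 6 N at mid-bar hold it open). From 0.55 rad on, the heel lift passes freely under the lid.
- lid_edge (a point): Middle of the lid's free right edge; it swings with the lid: 82 mm above the counter when shut, about 142 at 0.8 rad. The steel lid is 90 (x) x 82 mm and covers the bin from x = -2 to 88 mm in the box's frame; the lip along its front stops 1 mm above the ledge, so nothing passes under the shut lid.
- bar_mid (a point): Top of the thumb bar at mid-length, 22 mm out from the shaft; swings with the lid; at x = -72, y = 58, z = 95 mm in the box's frame when shut. The bar is a steel strip, box x = -133 to -11 mm, reaching 38 mm out to the left of the shaft; shut, it slopes up outward by 0.60 rad, outer edge at 104 mm; it is level, top at 82.5 mm, at 0.60 rad of lid opening.
- bar_press (a point): A point fixed to the box, not to the bar: x = -72, y = 63, z = 78.5 mm in the box's frame, 3.5 mm higher than the ledge. A fingertip's end that presses the bar down to this height opens the lid to about 0.8 rad, anywhere along the bar; it may slide lengthwise on the bar. So two level fingertips can hold the bar and push on the ledge at once.
- old_heel: The old heel lift: flat black rubber D shape with one straight edge, 54 (x) x 56 (y) x 8 mm, 30 g or so. It lies flat on the ledge, between the rails, nearly square to them, its middle 48 to 72 mm before the ledge's end. Origin in the middle of its underside, z up.
- new_heel: A new heel lift of the same shape and size, lying on the counter to the right of the box. Origin in the middle of its underside. To be left alone.
- polish_tin: Round tin of shoe polish, 69 mm in diameter, 24 mm high, on the counter to the left. Origin in the middle of its underside. To be left alone.
- nippers: Pair of nippers with blue handles, 163 x 49 x 12 mm, lying flat on the counter to the right. Origin in the middle of its underside. To be left alone.
- tape_roll: Roll of masking tape, 72 mm in diameter, 19 mm high, lying flat on the counter behind the box. Origin in the middle of its underside. To be left alone.
There are look-alikes about, which are no part of the job. What is shaped like the old_heel but blue is not meant.

How it is judged (in metres and radians):
On the way, in this order (a step that is already met when the one before it is completed fails the run):
1. the lid is held open while the old heel lift is still on the ledge (value of joint waste_lid above 0.5 rad and x of old_heel in the frame of waste_box below -0.02 m and z of old_heel in the frame of waste_box above 0.07 m), for 0.2 s.
2. the old heel lift goes over the ledge's end while the lid is held open (value of joint waste_lid above 0.4 rad and x of old_heel in the frame of waste_box above 0 m).
At the end, for the whole second after the job is handed in: The old heel lift lies at rest inside the bin, its middle less than 60 mm above the counter (below the ledge), and the lid is shut (open less than 0.05 rad) (x of old_heel in the frame of waste_box between 0 and 0.085 m and y of old_heel in the frame of waste_box between -0.038 and 0.038 m and z of old_heel in the frame of waste_box below 0.06 m and linear speed of old_heel below 0.02 m/s and value of joint waste_lid below 0.05 rad); the robot touches nothing.
It fails at once if the old heel lift is picked up (more than 12 mm above the ledge) (z of old_heel in the frame of waste_box above 0.087 m).
It fails at once if the new heel lift, the polish tin, the nippers or the tape roll is moved by more than 15 mm (distance of any of new_heel, polish_tin, nippers, tape_roll from where it was at the start of the episode above 0.015 m).
It also fails if it takes over 35 s, if anything falls off the work surface, if the arm or the gripper's body presses on something with over 40 N, if the wrist force passes 120 N, or if a joint passes its speed limit or range.

ROBOT

A 6-joint arm with a two-finger parallel gripper is mounted at the origin on a cart in front of the work surface, level with it; the furniture and walls round the work are solid. World frame = base frame: x ahead of the robot, y to its left, z up, the work surface at z = 0. Lengths are in mm, angles in rad, forces in N, time in s.
With the tool pointing down it reaches from about 275 to 1000 mm from the base axis. Payload 8.4 kg.
Tool frame: the origin (TCP) lies between the finger pads; the fingertips stand 22 mm ahead of it and the grasp point (between the pads) lies 3 mm ahead of it; z points along the fingers, y is the line along which they close (so a half turn about z gives the same grasp; the last joint's range is limited). The gripper opens to 85 mm and grips with 20 to 120 N. Pads are 22 mm wide; open, the fingers measure 114 mm over their backs; the gripper's body (76 mm by 85 mm) begins 54 mm behind the grasp point. The pads swing forward as they close: fully open they stand 13 mm farther back than shut.
Start: joints at [-1.115, 0.353, 1.633, -0, 1.155, -0.002], TCP at [276.234, -560.645, 253.281] pointing down, gripper open.
Joint ranges: [-2.63, 2.63], [-0.92, 2.1], [0.06, 2.66], [-1.3, 4.44], [0, 2.69], [-3.02, 3.02]. Speed limits (rad/s): [2.22, 2.22, 2.79, 3.14, 3.14, 3.14].

INTERFACE

Orientations are given as [roll, pitch, yaw] about the fixed x, y, z axes, in that order (R = Rz(yaw) Ry(pitch) Rx(roll)).
In Python, from rig import r, grab_frame gives the robot as it stands.
- The arm moves only by the shell command python3 -m inch 'ROWS' [FORCE]. ROWS is JSON, a list of rows, each a list of 7 numbers: the turn, a rotation vector about the tool's x, y, z as a fraction of full scale, then the shift along the tool's x, y, z as a fraction of full scale, then the closure, from 0 (fully open) to 1 (shut). In form: [[rx, ry, rz, dx, dy, dz, fingers], ...]. A call has 1 to 8 rows; each row shifts and turns the commanded pose from where the row before left it, along the tool's axes as they then stand; what a row does not reach is not made up. Full scale, the value 1, is 2.5 cm for a shift and pi rad for a turn. A row lasts 1/12 s, in which the tool goes at most 41.7 mm and 7.16 degrees, less where a joint would pass 70% of its speed; a pose out of reach is approached as far as the arm can. A call with a number of a shift or a turn outside -1 to 1 is refused whole. A call with a gripper value outside its range is refused whole. The fingers move at their own pace and stop on an object; FORCE is the grip in N (left out, the last holds). Time passes only in rows, so rows that do not move let the fingers close. It gives the time, the measured TCP pose, the force, the opening and the grip force at its end, in the units of the state.
- r.sense(): the state, without advancing time (a new reading comes with each control period).
- grab_frame(name): name is "scene" or "side" or "wrist"; returns a dict with "pixels" (384x512x3 uint8, red, green, blue), "z_map" (384x512 float32, mm along the optical axis (not along the pixel's ray), 0 where there is no reading), "vertical_fov" (degrees; the focal length in pixels is half the picture's height over the tangent of half this angle, whatever the lens; pixels are square), "cx", "cy" (the principal point, pixels), "cam_to_world" (4x4, takes a point from camera to world coordinates). Camera axes: x right, y down, z forward; pixel columns grow to the right and rows downward; lengths in mm; the calibration is good to about 2 mm. The wrist camera is an equidistant fisheye: a pixel r from the principal point sees the ray r / f radians off the axis. A picture is of the moment at which its call begins.
- r.sign_off(): hands the job in; it is judged then, once.
The state is a dict: "clock": time; "qpos": joint angles; "qvel": joint speeds; "joint_efforts": joint torques, N m; "eef_pos": TCP position; "tcp_rot": TCP orientation; "contact_force": force on the tool from outside, world axes, zero at the start; "wrist_torque": the same for the moment, N m; "opening": opening from 0.0 (shut) to 1.0 (fully open); "grasp_force": force on a finger pad.
Only numpy, scipy, OpenCV 4.12 (cv2) and the standard library are available. Lean on these libraries where they do the work, as an engineer would, in place of code of your own. Each camera call takes 0.05 s, during which the arm holds its last target. There are 200 camera calls.

## Working session

There is one attempt and no reset: what is moved stays moved. The work goes in short steps, Python scripts to look and compute and a shell command to move; the robot and the scene stay as the last step left them, time stands still between calls to the robot, and variables do not carry over. Pictures are saved under pics/ and viewed, at most 10 in all, crops included, and the job is handed in when it is done.

```bash
ls; mkdir -p pics; cat > h.py <<'E'
import numpy as np, cv2
from rig import r, grab_frame
def world(f):
    z=f["z_map"]; h,w=z.shape; fo=h/2/np.tan(np.radians(f["vertical_fov"])/2)
    u,v=np.meshgrid(np.arange(w),np.arange(h))
    p=np.stack([(u-f["cx"])/fo*z,(v-f["cy"])/fo*z,z,np.ones_like(z)],-1)@np.array(f["cam_to_world"]).T
    p=p[...,:3]; p[z==0]=np.nan
    return p
E
python3 - <<'E'
from h import *
import pickle
d={}
for n in("scene","side"):
    f=grab_frame(n); d[n]=f; cv2.imwrite(f"pics/{n}0.png",f["pixels"][...,::-1])
    print(n,np.round(f["cam_to_world"],2).tolist(),f["vertical_fov"],f["cx"],f["cy"])
pickle.dump(d,open("f0.pkl","wb"))
print(r.sense())
E
```

```text
pics
scene [[0.62, -0.41, 0.67, -363.64], [-0.79, -0.31, 0.53, -527.35], [-0.01, -0.85, -0.52, 796.82], [0.0, 0.0, 0.0, 1.0]] 45.12580317731498 258.769547241566 191.53149126890438
side [[-0.89, -0.15, 0.43, 126.19], [-0.46, 0.31, -0.83, 1037.92], [-0.01, -0.94, -0.34, 445.56], [0.0, 0.0, 0.0, 1.0]] 56.74291196334885 257.9586118060636 186.03373506495444
{'clock': 0.1, 'qpos': array([-1.11540130e+00,  3.53593464e-01,  1.63405302e+00,  1.41299308e-05,
        1.15521671e+00, -2.38895362e-03]), 'qvel': array([-7.70661924e-04, -1.35486757e-03, -1.16419856e-03, -2.61930503e-04,
        5.55283621e-05,  1.39314863e-03]), 'joint_efforts': array([-4.37522303e-04, -6.06358838e+01, -3.42820644e+01,  4.59840840e-05,
        4.01615704e-03, -2.28628244e-05]), 'eef_pos': array([ 276.05890013, -560.28028732,  252.63052482]), 'tcp_rot': array([-3.14032214e+00, -1.59552002e-05,  4.57778261e-01]), 'contact_force': array([ 0.49962993, -0.33549437, -0.23551312]), 'wrist_torque': array([ 0.03335465,  0.00378313, -0.0091293 ]), 'grasp_force': 0.0, 'opening': 1.001508218139587}
```

View pics/scene0.png

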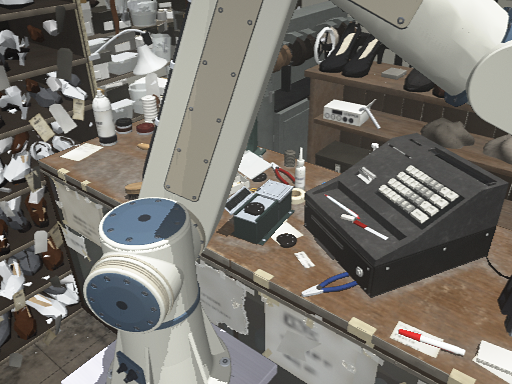

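View pics/side0.png

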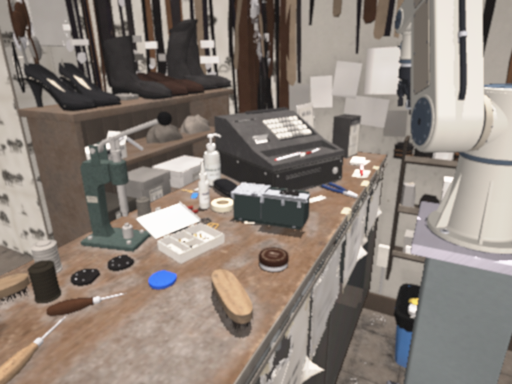

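The scene view shows the grey box at about (262,208), with a black heel on its ledge at (255,209). The new heel is on the counter at (287,240) and the nippers are at (330,285). In the side view the box is at (270,205), the tin at (273,259) and the tape at (222,205). Next I measure from depth and enlarge a crop.

```bash
python3 - <<'E'
from h import *
import pickle
d=pickle.load(open("f0.pkl","rb"))
out=[]
for n,(x0,y0,x1,y1) in {"scene":(215,165,325,255),"side":(215,170,325,260)}.items():
    f=d[n]; c=f["pixels"][y0:y1,x0:x1,::-1]; out.append(cv2.resize(c,None,fx=3.6,fy=3.6,interpolation=cv2.INTER_CUBIC))
    P=world(f)
    print(n)
    for z0,z1 in((68,79),(79,90),(90,110)):
        m=(P[...,2]>z0)&(P[...,2]<z1); mm=np.zeros_like(m); mm[y0:y1,x0:x1]=1; m&=mm
        q=P[m]; print(z0,len(q),np.nanpercentile(q,[2,50,98],axis=0).round().tolist())
cv2.imwrite("pics/crop0.png",np.hstack(out))
P=world(d["scene"])
for u,v in((255,209),(262,213),(250,218),(287,240),(275,193),(240,200),(340,280)): print((u,v),P[v,u].round(1))
P=world(d["side"])
for u,v in((273,259),(222,205),(270,195),(250,192),(290,195)): print((u,v),P[v,u].round(1))
E
```

```text
scene
68 668 [[426.0, -28.0, 69.0], [517.0, 156.0, 74.0], [742.0, 205.0, 79.0]]
79 1005 [[423.0, -16.0, 79.0], [546.0, 181.0, 82.0], [744.0, 222.0, 89.0]]
90 378 [[417.0, -31.0, 90.0], [511.0, 218.0, 96.0], [745.0, 240.0, 109.0]]
side
68 588 [[431.0, -95.0, 68.0], [534.0, 147.0, 73.0], [685.0, 228.0, 79.0]]
79 708 [[435.0, -39.0, 79.0], [566.0, 169.0, 82.0], [648.0, 227.0, 89.0]]
90 246 [[415.0, -2.0, 90.0], [531.0, 219.0, 98.0], [628.0, 246.0, 106.0]]
(255, 209) [474.1 157.4  81.9]
(262, 213) [470.9 130.   81.2]
(250, 218) [438.4 146.6  75.3]
(287, 240) [493.   59.2   7.1]
(275, 193) [576.1 163.2  82.5]
(240, 200) [478.5 216.   87.1]
(340, 280) [ 448.4 -136.    -1.8]
(273, 259) [414.2 413.2  22.1]
(222, 205) [689.2 194.1  17. ]
(270, 195) [501.3 246.2 100.9]
(250, 192) [583.5 206.2  81.8]
(290, 195) [470.1 182.6  83.9]
```

View pics/crop0.png

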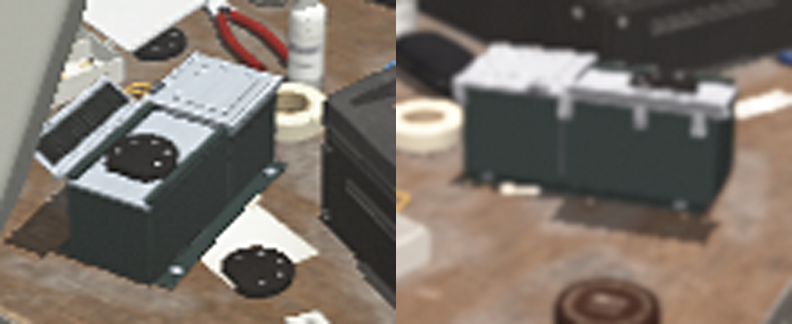

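The only black heel on the ledge is the one at scene (255,209), with its top at z≈82 and lying between the rails, so that is the old heel. The other D shapes, at (287,240) and the further one behind the box, lie on the counter. Now I fit the box pose from its faces.

```bash
python3 - <<'E'
from h import *
import pickle
from scipy.optimize import least_squares
d=pickle.load(open("f0.pkl","rb"))
S=[world(d[n]).reshape(-1,3) for n in("scene","side")]
A,B=S
def reg(P,yaw,o):
    c,s=np.cos(yaw),np.sin(yaw); q=P[:,:2]-o; return np.c_[q@[c,s],q@[-s,c],P[:,2]]
best=None
def cost(x,lst=False):
    # faces: scene right face y=-38 & near face x=-125; side left face y=38 
    yaw,o=x[0],x[1:]
    a=reg(A,yaw,o); b=reg(B,yaw,o)
    with np.errstate(invalid='ignore'):
        ia=(a[:,2]>20)&(a[:,2]<68); ib=(b[:,2]>20)&(b[:,2]<68)
        e1=(a[:,1]+38)[ia&(abs(a[:,1]+38)<w)&(a[:,0]>-120)&(a[:,0]<80)]
        e2=(a[:,0]+125)[ia&(abs(a[:,0]+125)<w)&(abs(a[:,1])<33)]
        e3=(b[:,1]-38)[ib&(abs(b[:,1]-38)<w)&(b[:,0]>-120)&(b[:,0]<80)]
    return e1,e2,e3
# ICP-like iteration: start guess
x=np.array([0.17,545,155.])
for w in(30,25,20,15,10,8,8,8):
    for _ in range(3):
        yaw,o=x[0],x[1:]
        a=reg(A,yaw,o); b=reg(B,yaw,o)
        with np.errstate(invalid='ignore'):
            ia=(a[:,2]>20)&(a[:,2]<68); ib=(b[:,2]>20)&(b[:,2]<68)
            m1=ia&(abs(a[:,1]+38)<w)&(a[:,0]>-120)&(a[:,0]<80)
            m2=ia&(abs(a[:,0]+125)<w)&(abs(a[:,1])<33)
            m3=ib&(abs(b[:,1]-38)<w)&(b[:,0]>-120)&(b[:,0]<80)
        f=lambda y:np.r_[reg(A[m1],y[0],y[1:])[:,1]+38,reg(A[m2],y[0],y[1:])[:,0]+125,reg(B[m3],y[0],y[1:])[:,1]-38]
        s=least_squares(f,x,loss="soft_l1",f_scale=2,x_scale=[.01,1,1]); x=s.x
    print(w,x.round(3),m1.sum(),m2.sum(),m3.sum())
yaw,o=x[0],x[1:]
for n,P in zip(("scene","side"),S):
    q=reg(P,yaw,o); col=d[n]["pixels"].reshape(-1,3).astype(int)
    with np.errstate(invalid='ignore'):
        for nm,m in (("ledge",(q[:,0]>-140)&(q[:,0]<0)&(abs(q[:,1])<28)&(q[:,2]>70)&(q[:,2]<90)),("lid",(q[:,0]>8)&(q[:,0]<140)&(abs(q[:,1])<60)&(q[:,2]>76)&(q[:,2]<95)),("heel",(q[:,0]>-125)&(q[:,0]<0)&(abs(q[:,1])<31)&(q[:,2]>70)&(q[:,2]<95)&(col.max(1)<70)),("bar",(q[:,0]>-150)&(q[:,0]<10)&(q[:,1]>45)&(q[:,1]<90)&(q[:,2]>80)&(q[:,2]<115))):
            if m.sum(): print(n,nm,m.sum(),np.percentile(q[m],[2,50,98],axis=0).round().tolist())
E
```

```text
30 [1.35000e-01 5.52103e+02 1.75951e+02] 445 273 1044
25 [1.35000e-01 5.52103e+02 1.75951e+02] 446 273 1044
20 [1.35000e-01 5.52103e+02 1.75951e+02] 446 273 1044
15 [1.35000e-01 5.52103e+02 1.75951e+02] 446 273 1044
10 [1.35000e-01 5.52103e+02 1.75951e+02] 446 273 1044
8 [1.35000e-01 5.52104e+02 1.75946e+02] 446 273 1040
8 [1.35000e-01 5.52104e+02 1.75946e+02] 446 273 1040
8 [1.35000e-01 5.52104e+02 1.75946e+02] 446 273 1040
scene ledge 518 [[-125.0, -27.0, 71.0], [-76.0, -2.0, 76.0], [-2.0, 27.0, 84.0]]
scene lid 388 [[9.0, -42.0, 78.0], [45.0, -1.0, 82.0], [85.0, 41.0, 85.0]]
scene heel 200 [[-100.0, -27.0, 75.0], [-80.0, -2.0, 82.0], [-22.0, 30.0, 85.0]]
scene bar 325 [[-131.0, 46.0, 83.0], [-73.0, 57.0, 93.0], [-14.0, 71.0, 103.0]]
side ledge 197 [[-122.0, -26.0, 72.0], [-71.0, -8.0, 81.0], [-1.0, 18.0, 83.0]]
side lid 321 [[9.0, -41.0, 77.0], [47.0, 11.0, 82.0], [86.0, 46.0, 83.0]]
side heel 50 [[-95.0, -31.0, 79.0], [-76.0, -9.0, 82.0], [-49.0, 4.0, 83.0]]
side bar 186 [[-130.0, 46.0, 81.0], [-70.0, 67.0, 95.0], [-7.0, 75.0, 103.0]]
```

```bash
python3 - <<'E'
from h import *
import pickle
d=pickle.load(open("f0.pkl","rb"))
for n in d:
    P=world(d[n]).reshape(-1,3)
    for y in range(-650,450,100):
        r_=[]
        for x in range(200,700,100):
            with np.errstate(invalid='ignore'): m=(abs(P[:,0]-x)<50)&(abs(P[:,1]-y)<50)&(P[:,2]<450)
            r_.append(int(np.percentile(P[m,2],99)) if m.sum()>5 else None)
        print(n,y,r_)
E
python3 -m inch '[[0,0,0.034,0,0,0,0.435],[0,0,0.034,0,0,0,0.435],[0,0,0.034,0,0,0,0.435],[0,0,0,0,0,0,0.435]]'
```

```text
scene -650 [None, None, None, None, None]
scene -550 [334, 274, 14, 13, None]
scene -450 [339, 339, 15, 11, 2]
scene -350 [None, 1, 15, 2, 212]
scene -250 [None, 1, 126, 157, 206]
scene -150 [None, 0, 119, 127, 186]
scene -50 [447, 1, 7, 127, 159]
scene 50 [317, 1, 2, 112, 141]
scene 150 [None, 0, 80, 84, 84]
scene 250 [None, -1, 100, 103, 85]
scene 350 [None, None, None, 1, 25]
side -650 [66, 320, 350, 190, None]
side -550 [-595, 446, 13, 184, 183]
side -450 [-595, 314, 14, 11, None]
side -350 [-597, -1, 14, 0, 216]
side -250 [-895, -1, 124, 157, 205]
side -150 [-4, -1, 119, 125, 185]
side -50 [448, 0, 8, 126, 158]
side 50 [448, 0, 0, 119, 139]
side 150 [440, 0, 75, 83, 83]
side 250 [None, 0, 101, 101, 83]
side 350 [None, 0, 23, 20, 24]
clock: 0.43
eef_pos: [276.1, -560.4, 252.9]
tcp_rot: [-3.141, 0.0, 0.133]
contact_force: [-0.7, -0.0, -0.2]
opening: 0.572
grasp_force: 0.0
```

```bash
python3 -m inch '[[0,0,0,0.35,-1,0,0.435],[0,0,0,0.35,-1,0,0.435],[0,0,0,0.35,-1,0,0.435],[0,0,0,0.35,-1,0,0.435],[0,0,0,0.35,-1,0,0.435],[0,0,0,0.35,-1,0,0.435],[0,0,0,0.35,-1,0,0.435],[0,0,0,0.35,-1,0,0.435]]'
python3 -m inch '[[0,0,0,0.35,-1,0,0.435],[0,0,0,0.35,-1,0,0.435],[0,0,0,0.35,-1,0,0.435],[0,0,0,0.35,-1,0,0.435],[0,0,0,0.35,-1,0,0.435],[0,0,0,0.35,-1,0,0.435],[0,0,0,0.35,-1,0,0.435],[0,0,0,0.35,-1,0,0.435]]'
python3 -m inch '[[0,0,0,0.35,-1,0,0.435],[0,0,0,0.35,-1,0,0.435],[0,0,0,0.35,-1,0,0.435],[0,0,0,0.35,-1,0,0.435],[0,0,0,0.35,-1,0,0.435],[0,0,0,0.35,-1,0,0.435],[0,0,0,0.35,-1,0,0.435],[0,0,0,0.35,-1,0,0.435]]'
python3 -m inch '[[0,0,0,0.35,-1,0,0.435],[0,0,0,0.35,-1,0,0.435],[0,0,0,0.35,-1,0,0.435],[0,0,0,0,0,0,0.435]]'
```

```text
clock: 1.1
eef_pos: [318.1, -351.6, 253.2]
tcp_rot: [-3.141, 0.0, 0.141]
contact_force: [0.5, -0.3, -0.6]
opening: 0.564
grasp_force: 0.0
clock: 1.77
eef_pos: [360.0, -144.0, 253.3]
tcp_rot: [3.142, -0.0, 0.141]
contact_force: [0.6, 0.3, 0.8]
opening: 0.567
grasp_force: 0.0
clock: 2.43
eef_pos: [402.0, 63.8, 253.3]
tcp_rot: [3.142, -0.0, 0.142]
contact_force: [0.1, -0.0, -0.2]
opening: 0.563
grasp_force: 0.0
clock: 2.77
eef_pos: [418.8, 143.8, 253.5]
tcp_rot: [-3.14, -0.001, 0.143]
contact_force: [0.8, 0.2, 0.1]
opening: 0.567
grasp_force: 0.0
```

```bash
python3 -m inch '[[0,0,0.0025,0.41,-0.91,0,0.435],[0,0,0,0.41,-0.91,0,0.435],[0,0,0,0,0,1,0.435],[0,0,0,0,0,1,0.435],[0,0,0,0,0,1,0.435],[0,0,0,0,0,0,0.435]]'
python3 - <<'E'
from h import *
import pickle
f=grab_frame("wrist"); g=grab_frame("side"); h=grab_frame("scene")
pickle.dump((f,g,h),open("f1.pkl","wb"))
a=f["pixels"][...,::-1]; b=cv2.resize(g["pixels"][120:260,200:340,::-1],(384,384),interpolation=cv2.INTER_CUBIC)
cv2.imwrite("pics/w1.png",cv2.resize(np.hstack([a,b]),(800,343)))
s=r.sense(); print(s["eef_pos"],s["opening"],f["vertical_fov"],f["cx"],f["cy"],np.round(f["cam_to_world"],2).tolist())
E
```

```text
clock: 3.27
eef_pos: [429.3, 186.8, 174.4]
tcp_rot: [3.14, 0.007, 0.133]
contact_force: [-1.3, -0.7, -0.1]
opening: 0.565
grasp_force: 0.0
[432.45458498 188.0264922  179.11118591] 0.5651817532370282 65.70646984690485 259.8627804699022 189.71990895757835 [[0.13, -0.93, -0.33, 514.37], [-0.99, -0.12, -0.05, 197.88], [0.0, 0.33, -0.94, 294.15], [0.0, 0.0, 0.0, 1.0]]
```

View pics/w1.png

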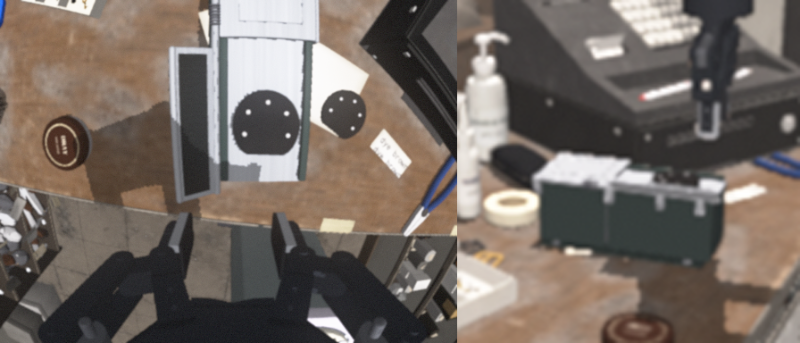

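The wrist view (right part, half scale) shows the heel on the ledge with its straight edge towards the robot, and both fingers behind it, lined up with the bar and the ledge. I now measure the heel and the fingertips from the wrist and side views.

```bash
python3 - <<'E'
from h import *
import pickle
f,g,h=pickle.load(open("f1.pkl","rb"))
def fish(f):
    z=f["z_map"]; hh,w=z.shape; fo=hh/2/np.tan(np.radians(f["vertical_fov"])/2)
    u,v=np.meshgrid(np.arange(w)-f["cx"],np.arange(hh)-f["cy"]); rr=np.hypot(u,v)+1e-9
    t=np.tan(rr/fo)/rr
    p=np.stack([u*t*z,v*t*z,z,np.ones_like(z)],-1)@np.array(f["cam_to_world"]).T
    p=p[...,:3];p[z==0]=np.nan;return p
def box(P):
    q=P-[552.1,175.95,0]; c,s=np.cos(.135),np.sin(.135)
    return np.stack([q[...,0]*c+q[...,1]*s,-q[...,0]*s+q[...,1]*c,q[...,2]],-1)
Q=box(fish(f)); col=f["pixels"].max(-1)
pc=lambda m:np.percentile(Q[m],[2,50,98],axis=0).round(1).tolist()
with np.errstate(invalid='ignore'):
    i=(Q[...,0]>-125)&(Q[...,0]<-5)&(abs(Q[...,1])<29)
    print("heel",pc(i&(Q[...,2]>72)&(Q[...,2]<90)&(col<60)))
    print("ledge",pc(i&(Q[...,2]>65)&(Q[...,2]<90)&(col>120)))
    print("bar",pc((Q[...,1]>42)&(Q[...,1]<85)&(Q[...,2]>80)&(Q[...,2]<112)&(Q[...,0]<-5)))
    uu=np.arange(512)[None]*np.ones((384,1)); vv=np.arange(384)[:,None]*np.ones((1,512))
    for nm,a,b in(("L",170,250),("R",290,350)):
        m=(uu>a)&(uu<b)&(vv>225)&(vv<300)&(Q[...,2]>120)
        print(nm,m.sum(),pc(m))
for nm,F in(("side",g),("scene",h)):
    B=box(world(F))
    with np.errstate(invalid='ignore'):
        m=(abs(B[...,0]+116)<25)&(B[...,1]>-25)&(B[...,1]<90)&(B[...,2]>125)&(B[...,2]<210)
        for nm2,a,b in(("R",-25,32),("L",32,95)):
            mm=m&(B[...,1]>a)&(B[...,1]<b)&(B[...,2]<180)
            if mm.sum(): print(nm,nm2,mm.sum(),np.percentile(B[mm],[2,50,98],axis=0).round(1).tolist())
s=r.sense();print(box(s["eef_pos"]),s["tcp_rot"])
E
```

```text
heel [[-94.0, -13.1, 81.8], [-80.3, 11.7, 83.2], [-70.0, 23.1, 84.4]]
ledge [[-121.4, -28.0, 73.3], [-40.3, 2.1, 74.7], [-6.4, 28.3, 83.2]]
bar [[-127.5, 42.6, 84.2], [-65.2, 57.5, 95.2], [-11.4, 71.1, 104.0]]
L 2136 [[-128.1, 50.4, 158.9], [-109.1, 53.8, 185.6], [-106.3, 63.5, 209.3]]
R 2151 [[-128.1, -10.3, 159.0], [-109.3, -0.6, 185.9], [-106.4, 2.8, 209.6]]
side R 33 [[-130.2, 0.8, 156.5], [-125.0, 3.7, 168.0], [-121.2, 6.4, 179.3]]
side L 78 [[-129.5, 51.3, 156.3], [-120.3, 61.5, 168.9], [-107.7, 67.3, 179.4]]
scene R 48 [[-133.1, -9.8, 159.8], [-126.8, -3.6, 170.7], [-113.0, 4.0, 179.7]]
scene L 52 [[-131.4, 50.8, 159.2], [-124.1, 53.0, 170.2], [-106.5, 64.8, 178.7]]
[-116.93142217   28.06972581  179.11118591] [ 3.14157106e+00 -1.94873058e-04  1.30764924e-01]
```

```bash
python3 -m inch '[[0,0,-0.0015,0,-0.17,0.8,0.435],[0,0,0,0,0,0.8,0.435],[0,0,0,0,0,0.4,0.435],[0,0,0,0,0,0.3,0.435],[0,0,0,0,0,0.3,0.435],[0,0,0,0,0,0,0.435],[0,0,0,0,0,0,0.435]]'
python3 -m inch '[[0,0,0,0,0,0.2,0.435],[0,0,0,0,0,0.2,0.435],[0,0,0,0,0,0,0.435],[0,0,0,0,0,0,0.435]]'
```

```text
clock: 4.0
eef_pos: [432.0, 192.3, 113.8]
tcp_rot: [3.141, -0.001, 0.134]
contact_force: [1.7, -2.1, 1.3]
opening: 0.564
grasp_force: 0.9
clock: 4.33
eef_pos: [432.3, 192.8, 103.9]
tcp_rot: [-3.141, -0.002, 0.134]
contact_force: [1.0, 1.9, 3.8]
opening: 0.567
grasp_force: 1.5
```

```bash
python3 -m inch '[[0,0,0,0,0,0.14,0.435],[0,0,0,0,0,0,0.435],[0,0,0,0,0,0,0.435]]'
python3 - <<'E'
from h import *
g=grab_frame("side"); h=grab_frame("scene")
q=world(h)-[552.1,175.95,0]; c,s=np.cos(.135),np.sin(.135)
for F in(g,h):
    q=world(F)-[552.1,175.95,0]; B=np.stack([q[...,0]*c+q[...,1]*s,-q[...,0]*s+q[...,1]*c,q[...,2]],-1)
    with np.errstate(invalid='ignore'):
        m=(B[...,0]>15)&(B[...,0]<80)&(B[...,1]>-30)&(B[...,1]<35)&(B[...,2]>84)&(B[...,2]<150)
        p=B[m]
        print(m.sum(),np.percentile(p,[2,50,98],axis=0).round().tolist(),"lid ang",np.median(np.arctan2(p[:,2]-83,41-p[:,1])))
        m=(abs(B[...,0]+116)<28)&(B[...,1]>-15)&(B[...,1]<75)&(B[...,2]>76)&(B[...,2]<250)
        z=B[m]; 
        for k in range(76,190,10):
            w=z[(z[:,2]>=k)&(z[:,2]<k+10)]; 
            if len(w)>3: print(k,np.percentile(w[:,:2],[3,97],axis=0).round().tolist())
cv2.imwrite("pics/p2.png",np.hstack([cv2.resize(g["pixels"][110:250,200:340,::-1],(400,400)),cv2.resize(h["pixels"][140:260,200:320,::-1],(400,400))]))
E
```

```text
clock: 4.58
eef_pos: [432.2, 192.9, 100.4]
tcp_rot: [-3.141, -0.002, 0.134]
contact_force: [0.7, 3.0, 4.7]
opening: 0.566
grasp_force: 2.3
456 [[16.0, -22.0, 87.0], [47.0, 8.0, 110.0], [78.0, 33.0, 132.0]] lid ang 0.6684673188790204
76 [[-131.0, 9.0], [-89.0, 72.0]]
86 [[-127.0, 7.0], [-106.0, 73.0]]
96 [[-127.0, 8.0], [-105.0, 72.0]]
106 [[-127.0, 5.0], [-105.0, 73.0]]
116 [[-129.0, -5.0], [-112.0, 74.0]]
126 [[-129.0, -3.0], [-108.0, 71.0]]
136 [[-133.0, 12.0], [-117.0, 68.0]]
146 [[-133.0, 14.0], [-124.0, 66.0]]
156 [[-133.0, 15.0], [-124.0, 63.0]]
166 [[-136.0, 19.0], [-98.0, 67.0]]
176 [[-136.0, 15.0], [-98.0, 74.0]]
186 [[-128.0, 21.0], [-107.0, 74.0]]
106 [[16.0, -29.0, 89.0], [44.0, -13.0, 125.0], [78.0, 33.0, 134.0]] lid ang 0.6645930176544361
76 [[-133.0, -12.0], [-88.0, 69.0]]
86 [[-132.0, -4.0], [-109.0, 68.0]]
96 [[-131.0, -5.0], [-111.0, 69.0]]
106 [[-131.0, -4.0], [-109.0, 66.0]]
116 [[-133.0, -5.0], [-109.0, 66.0]]
126 [[-133.0, -12.0], [-108.0, 71.0]]
136 [[-135.0, -10.0], [-106.0, 64.0]]
146 [[-137.0, 2.0], [-103.0, 60.0]]
156 [[-136.0, 5.0], [-107.0, 57.0]]
166 [[-139.0, -6.0], [-123.0, 62.0]]
176 [[-139.0, -11.0], [-119.0, 67.0]]
186 [[-130.0, -9.0], [-112.0, 69.0]]
```

View pics/p2.png

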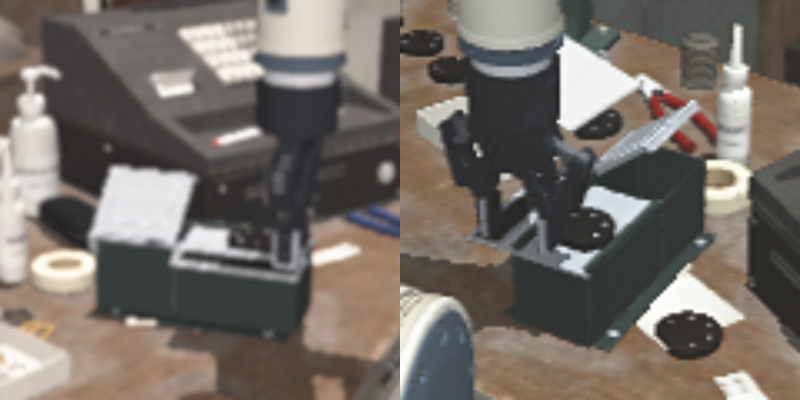

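The lid stands open at about 0.67 rad, held by the left finger (view at (290,230) left, (490,230) right). The right finger sits behind the heel on the ledge. I press 2 mm further and then push.

```bash
python3 -m inch '[[0,0,0,0,0,0.08,0.435],[0,0,0,0,0,0,0.435],[0,0,0,0.4,0,0,0.435],[0,0,0,0.4,0,0,0.435],[0,0,0,0.4,0,0,0.435],[0,0,0,0.4,0,0,0.435]]'
python3 -m inch '[[0,0,0,0.4,0,0,0.435],[0,0,0,0.4,0,0,0.435],[0,0,0,0.3,0,0,0.435],[0,0,0,0,0,0,0.435]]'
python3 - <<'E'
from h import *
g=grab_frame("side"); h=grab_frame("scene")
cv2.imwrite("pics/p3.png",np.hstack([cv2.resize(g["pixels"][110:250,200:340,::-1],(400,400)),cv2.resize(h["pixels"][140:260,200:320,::-1],(400,400))]))
E
```

```text
clock: 5.18
eef_pos: [469.6, 196.9, 97.3]
tcp_rot: [3.14, 0.005, 0.135]
contact_force: [-5.0, 1.1, 5.8]
opening: 0.566
grasp_force: 2.9
clock: 5.52
eef_pos: [498.5, 201.1, 97.5]
tcp_rot: [3.141, 0.002, 0.134]
contact_force: [1.4, 0.5, 3.9]
opening: 0.568
grasp_force: 2.3
```

View pics/p3.png

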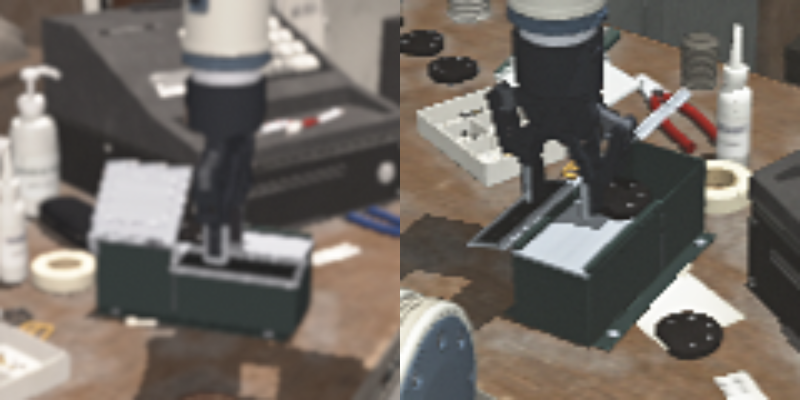

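The heel has moved along ahead of the right fingertip (right view (625,195)) to about x = −12, with the lid well open. I push about 28 mm more.

```bash
python3 -m inch '[[0,0,0,0.4,0,0,0.435],[0,0,0,0.4,0,0,0.435],[0,0,0,0.32,0,0,0.435],[0,0,0,0,0,0,0.435],[0,0,0,0,0,0,0.435]]'
python3 - <<'E'
from h import *
g=grab_frame("wrist"); h=grab_frame("scene")
cv2.imwrite("pics/p4.png",np.hstack([cv2.resize(g["pixels"][0:280,100:380,::-1],(400,400)),cv2.resize(h["pixels"][140:260,200:320,::-1],(400,400))]))
E
```

```text
clock: 6.03
eef_pos: [526.9, 205.2, 97.9]
tcp_rot: [-3.141, -0.002, 0.134]
contact_force: [1.6, 1.0, 3.5]
opening: 0.566
grasp_force: 2.3
```

View pics/p4.png

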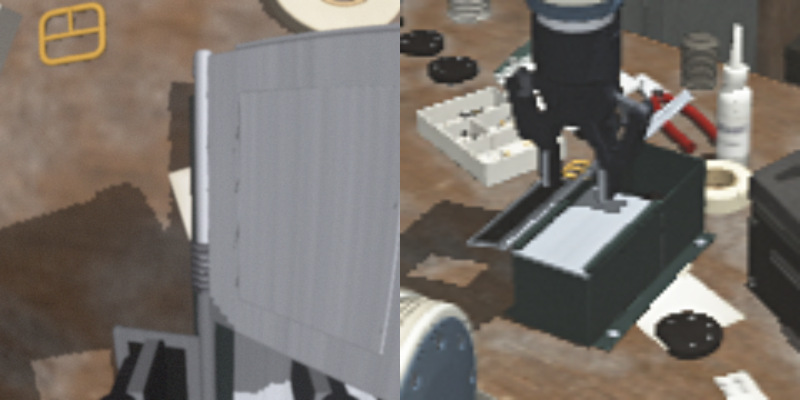

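The heel no longer shows on the ledge (right view, bin edge at (620,205)). I draw back with the bar still held and check inside the bin.

```bash
python3 -m inch '[[0,0,0,-0.4,0,0,0.435],[0,0,0,-0.4,0,0,0.435],[0,0,0,-0.5,0,0,0.435],[0,0,0,-0.5,0,0,0.435],[0,0,0,-0.5,0,0,0.435],[0,0,0,-0.5,0,0,0.435],[0,0,0,0,0,0,0.435]]'
python3 - <<'E'
from h import *
g=grab_frame("wrist"); h=grab_frame("scene")
cv2.imwrite("pics/p5.png",np.hstack([cv2.resize(g["pixels"][0:280,100:380,::-1],(400,400)),cv2.resize(h["pixels"][140:260,200:320,::-1],(400,400))]))
E
```

```text
clock: 6.72
eef_pos: [453.6, 195.1, 97.7]
tcp_rot: [3.141, 0.002, 0.134]
contact_force: [-3.8, 1.5, 4.5]
opening: 0.568
grasp_force: 2.6
```

View pics/p5.png

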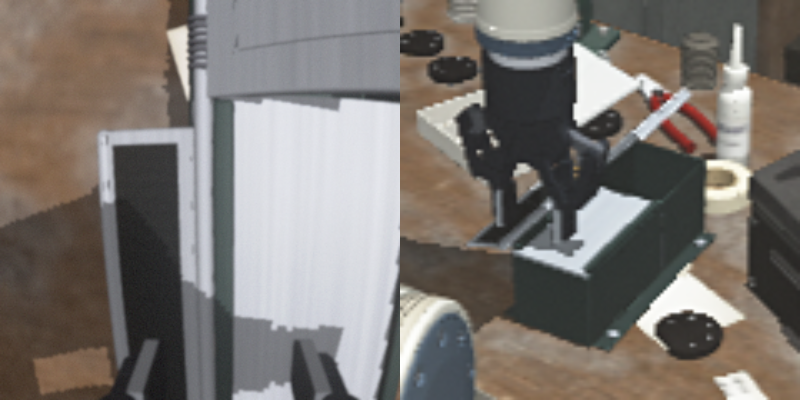

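The ledge is empty, so the heel has dropped into the bin. I raise the bar gently, then clear away.

```bash
python3 -m inch '[[0,0,0,0,0,-0.2,0.435],[0,0,0,0,0,-0.2,0.435],[0,0,0,0,0,-0.2,0.435],[0,0,0,0,0,-0.2,0.435],[0,0,0,0,0,-0.3,0.435],[0,0,0,0,0,-0.6,0.435],[0,0,0,0,0,-1,0.435],[0,0,0,0,0,-1,0.435]]'
python3 -m inch '[[0,0,0,0,0,-1,0.435],[0,0,0,0,0,-1,0.435],[0,0,0,0,0,0,0.435],[0,0,0,0,0,0,0.435],[0,0,0,0,0,0,0.435],[0,0,0,0,0,0,0.435],[0,0,0,0,0,0,0.435],[0,0,0,0,0,0,0.435]]'
python3 - <<'E'
from h import *
g=grab_frame("side"); h=grab_frame("scene")
c,s=np.cos(.135),np.sin(.135)
for F in(g,h):
    q=world(F)-[552.1,175.95,0]; B=np.stack([q[...,0]*c+q[...,1]*s,-q[...,0]*s+q[...,1]*c,q[...,2]],-1)
    with np.errstate(invalid='ignore'):
        m=(B[...,0]>10)&(B[...,0]<80)&(B[...,1]>-35)&(B[...,1]<35)&(B[...,2]>60)&(B[...,2]<150)
    print(m.sum(),np.percentile(B[m][:,2],[2,50,98]))
cv2.imwrite("pics/p6.png",np.hstack([cv2.resize(g["pixels"][110:250,200:340,::-1],(400,400)),cv2.resize(h["pixels"][140:260,200:320,::-1],(400,400))]))
E
```

```text
clock: 7.48
eef_pos: [456.4, 195.5, 191.2]
tcp_rot: [3.141, 0.001, 0.134]
contact_force: [0.7, 0.2, -0.0]
opening: 0.566
grasp_force: 0.0
clock: 8.15
eef_pos: [456.4, 195.6, 239.4]
tcp_rot: [3.141, 0.002, 0.134]
contact_force: [0.5, 0.1, 0.7]
opening: 0.566
grasp_force: 0.0
200 [79.90250579 82.13841536 83.42885693]
275 [78.75767961 82.04424066 85.11592081]
```

View pics/p6.png

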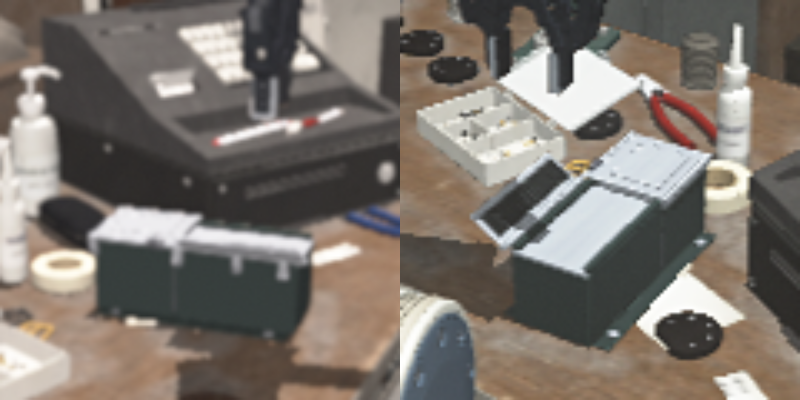

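The lid is shut, flat at 82 mm. The ledge is empty and the arm is clear of everything.

```bash
python3 -c "
from rig import r
print(r.sign_off())"
```

```text
the job is handed in; nothing more can be done
None
```

The old heel lift was pushed off the ledge into the waste box with the lid held open, the lid measures shut, and the job was handed in at about 8 s; I inferred the heel is in the bin from the empty ledge, since no camera showed it there, and no verdict was returned.

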